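Draw a specimen panel from the slanted rack onto the viewing easel

ROBOT

A 7-joint arm with a two-finger parallel gripper is mounted at the origin on a cart in front of the work surface, level with it; the furniture and walls round the work are solid. World frame = base frame: x ahead of the robot, y to its left, z up, the work surface at z = 0. Lengths are in m, angles in rad, forces in N, time in s.
With the tool pointing down it reaches from about 0.4 to 0.85 m from the base axis. Payload 10.4 kg.
Tool frame: the origin (TCP) lies midway between the tips of the shut fingers; the grasp point (between the pads) lies 19 mm behind it (manip.grasp_offset is the distance from the TCP to the grasp point, in m); z points along the fingers, y is the line along which they close (so a half turn about z gives the same grasp; the last joint's range is limited). The gripper opens to 85 mm and grips with 20 to 120 N. Pads are 22 mm wide; open, the fingers measure 114 mm over their backs; the gripper's body (76 mm by 85 mm) begins 54 mm behind the grasp point. The pads swing forward as they close: fully open they stand 13 mm farther back than shut.
Start: joints at [1.109, 0.332, -0.065, 1.46, 0.022, 1.35, -0.088], TCP at [0.266, -0.566, 0.231] pointing down, gripper open.
Joint ranges: [-2.6, 2.6], [-0.5, 2.12], [-1.47, 1.34], [0.16, 2.42], [-1.27, 4.41], [0.06, 2.06], [-2.6, 2.6]. Speed limits (rad/s): [2.22, 2.22, 2.79, 2.79, 3.14, 3.14, 3.14].

INTERFACE

Orientations are given as a unit quaternion [x, y, z, w].
In Python, from workcell import manip gives the robot as it stands.
- The arm moves only by the shell command python3 jog.py 'ROWS' [FORCE]. ROWS is rows parted by semicolons, their numbers by spaces, 1 to 20 of them, each of 7 numbers: a rotation vector rx, ry, rz in rad, then dx, dy, dz in m, then the opening from 0.0 (shut) to 1.0 (fully open); each row is the pose to reach, as a shift and turn from the pose commanded when the command began, along the tool's axes at that moment; what a row does not reach only later rows make up. A row lasts 1/8 s, in which the tool goes at most 0.0625 m and 0.188 rad, less where a joint would pass 70% of its speed; a pose out of reach is approached as far as the arm can. The fingers move at their own pace and stop on an object; FORCE is the grip in N (left out, the last holds). Time passes only in rows, so rows that do not move let the fingers close. It prints the time, the measured TCP pose, the force, the opening and the grip force at its end.
- manip.get_obs(): the state, without advancing time (a new reading comes with each control period).
- manip.camera(name): name is "scene" or "top"; returns the picture (480x640x3 uint8, blue, green, red); there is no depth.
- manip.calibration(name): a dict with "fx", "fy", "cx", "cy" (pixels), "world_from_camera" (4x4, takes a point from camera to world coordinates). Camera axes: x right, y up, looking along -z (the intrinsics and any distortion apply to the point x, -y, -z); pixel columns grow to the right and rows downward; lengths in m; the calibration is good to about 2 mm. A picture is of the moment at which its call begins. calibration takes no time and is no camera call.
- manip.hand_in(): hands the job in; it is judged then, once.
The state is a dict: "clock": time; "joint_pos": joint angles; "joint_velocities": joint speeds; "tau": joint torques, N m; "position": TCP position; "ee_rot": TCP orientation; "ft_force": force on the tool from outside, world axes, zero at the start; "torque": the same for the moment, N m; "grip_width": opening from 0.0 (shut) to 1.0 (fully open); "grasp_force": force on a finger pad.
Only numpy, scipy, OpenCV 4.12 (cv2) and the standard library are available. Lean on these libraries where they do the work, as an engineer would, in place of code of your own. Each camera call takes 0.05 s, during which the arm holds its last target. There are 200 camera calls.

TASK

Slide the glass specimen panel with the red top bar up out of its slanted slot in the rack and stand it gently, red bar up, on the ledge of the viewing easel, about the middle, so that it leans back flat against the easel's backrest. Leave the blue and yellow panels in their slots and do not disturb the other things on the desk.

Things in the scene. Friction and masses are not known exactly. Their poses are not given: they have to be found in the camera images.
- panel_red: framed glass specimen panel, 70 mm wide, 100 mm tall, 8 mm thick all over, about 90 g, the top 22 mm a solid red bar, sides and foot grey. Origin: middle of its lower edge; own z runs up the panel to the coloured edge, y along its width, x through its thickness. The one to move; at the start it stands in any one of the three rack slots, leaning 25 degrees from vertical.
- panel_red_top (a point): middle of the red panel's top edge, 100 mm up its own z from the origin
- panel_blue: framed glass specimen panel, 70 mm wide, 100 mm tall, 8 mm thick all over, about 90 g, the top 22 mm a solid blue bar, sides and foot grey. Origin: middle of its lower edge; own z runs up the panel to the coloured edge, y along its width, x through its thickness. Stays in its slot.
- panel_yellow: framed glass specimen panel, 70 mm wide, 100 mm tall, 8 mm thick all over, about 90 g, the top 22 mm a solid yellow bar, sides and foot grey. Origin: middle of its lower edge; own z runs up the panel to the coloured edge, y along its width, x through its thickness. Stays in its slot.
- rack: grey rack with aluminium cheeks, fixed, foot 100 x 262 mm, 85 mm high; origin in the middle of its underside, x away from the robot (within 0.25 rad), y along its three slots, which lie side by side in one plane. The panels' feet rest at x -18, y -82, 0 or +82, z 36 mm. The slots lean 25 degrees from vertical, tops towards the rack's +x (away from the robot); a panel slides out along its own z.
- rack_slot (a point): foot of the middle slot, axes as the rack's. Black channels and aluminium cheeks hold only a panel's two sides, for the lowest 50 mm, with 3 mm of play through the thickness and 2 mm each side along the width; the upper 50 mm of a panel stands free.
- easel: dark steel viewing easel with a white backrest, fixed, foot 110 x 120 mm, 95 mm high; origin under its foot (x -43 to +67 mm), z up, y along its ledge, front towards its own -x, which faces left and partly towards the robot. The backrest, 116 mm wide, leans back 20 degrees from vertical (top towards +x) and reaches 60 mm up from the ledge.
- easel_seat (a point): point on the easel's ledge, middle of its length, 4 mm before the backrest: here is the middle of the panel's lower edge when it leans flat on the backrest. Axes as the easel's. The ledge, 120 mm long and 21 mm deep from backrest to front lip, is square to the backrest (rises 20 degrees to the front); the lip stands 8 mm above it.
- loupe: black round loupe, 52 mm across, 19 mm high, loose bystander, origin under its centre
- eraser: white and blue eraser, 20 x 42 x 12 mm, loose bystander, origin under its centre
- pin_tin: round tin with a green lid, 72 mm across, 27 mm high, loose bystander, origin under its centre
- tape_roll: roll of tan tape lying flat, 96 mm across, 25 mm high, loose bystander, origin under its centre

How it is judged:
On the way:
1. the red panel is drawn up clear of its slot (z of panel_red in the frame of rack above 0.09 m), for 0.1 s.
At the end, for the whole second after the job is handed in: Red panel at rest on the easel ledge, red bar up, leaning back on the backrest (11 to 40 deg from vertical, square within 14 deg), its foot within 30 mm of the middle along the ledge and between lip and backrest; blue and yellow panels within 20 mm of their starts in the slots (x of panel_red in the frame of easel_seat between -0.019 and 0.006 m and y of panel_red in the frame of easel_seat between -0.03 and 0.03 m and z of panel_red in the frame of easel_seat between -0.006 and 0.012 m and x of panel_red_top in the frame of easel_seat above 0.015 m and angle between panel_red's own z axis and vertical between 0.2 and 0.7 rad and angle between the y axis of panel_red and the y axis of easel, either way round below 0.25 rad and linear speed of panel_red below 0.02 m/s and angular speed of panel_red below 0.2 rad/s and distance of each of panel_blue, panel_yellow from where it was at the start of the episode below 0.02 m); the robot touches nothing.
It fails at once if the blue or yellow panel is pulled or pushed more than 20 mm (distance of any of panel_blue, panel_yellow from where it was at the start of the episode above 0.02 m).
It fails at once if the red panel is dropped onto the easel (faster than 0.5 m/s there while not held) (horizontal distance between panel_red and easel_seat below 0.07 m and linear speed of panel_red above 0.5 m/s and contact force between panel_red and the fingers below 0.1 N).
It fails at once if the loupe, eraser, pin tin or tape roll is moved more than 30 mm (distance of any of loupe, eraser, pin_tin, tape_roll from where it was at the start of the episode above 0.03 m).
It also fails if it takes over 42 s, if anything falls off the work surface, if the arm or the gripper's body presses on something with over 40 N, if the wrist force passes 120 N, or if a joint passes its speed limit or range.

## Working session

There is one attempt and no reset: what is moved stays moved. The work goes in short steps, Python scripts to look and compute and a shell command to move; the robot and the scene stay as the last step left them, time stands still between calls to the robot, and variables do not carry over. Pictures are saved under pics/ and viewed, at most 10 in all, crops included, and the job is handed in when it is done.

```bash
ls; mkdir -p pics
python3 - <<'E'
from workcell import manip
import cv2
for n in("scene","top"):
    im=manip.camera(n); cv2.imwrite(f"pics/{n}0.png",im); c=manip.calibration(n); print(n,c)
o=manip.get_obs(); print(o, manip.grasp_offset)
E
```

```text
jog.py
pics
workcell.py
scene {'fx': 466.2874034937897, 'fy': 466.2874034937897, 'cx': 316.73146991305094, 'cy': 234.91040286688263, 'world_from_camera': array([[-0.74021443,  0.51106753, -0.43691254,  0.07134054],
       [-0.67223134, -0.57575643,  0.46541333,  0.48067524],
       [-0.01369756,  0.63821197,  0.76973883,  0.97099944],
       [ 0.        ,  0.        ,  0.        ,  1.        ]])}
top {'fx': 464.7715361064155, 'fy': 464.7715361064155, 'cx': 319.4780397021971, 'cy': 228.14936115250325, 'world_from_camera': array([[-0.02617435,  0.97571115, -0.21749172,  0.33787035],
       [-0.99963809, -0.0241948 ,  0.0117602 , -0.02777468],
       [ 0.00621239,  0.21772082,  0.97599132,  1.14003596],
       [ 0.        ,  0.        ,  0.        ,  1.        ]])}
{'clock': 0.1, 'joint_pos': array([ 1.10942661,  0.33279691, -0.06470129,  1.46086789,  0.02158152,
        1.34989978, -0.08852418]), 'joint_velocities': array([-0.00106997, -0.00012033,  0.00046977, -0.00233561, -0.00064477,
        0.0016008 ,  0.00103044]), 'tau': array([ 1.59499956e-03, -6.26743841e+01,  4.93619288e-02, -3.92425919e+01,
        1.63466355e-02,  7.01123980e-03,  2.92342747e-05]), 'position': array([ 0.26537446, -0.56548636,  0.2305978 ]), 'ee_rot': array([ 9.76032132e-01,  2.17625523e-01, -1.58486511e-04, -6.18724440e-04]), 'ft_force': array([-0.36138598, -0.18818481,  0.26474004]), 'torque': array([ 0.06296953,  0.01896445, -0.01373601]), 'grasp_force': 0.0, 'grip_width': 0.9955680896435651} 0.0187
```

View pics/scene0.png

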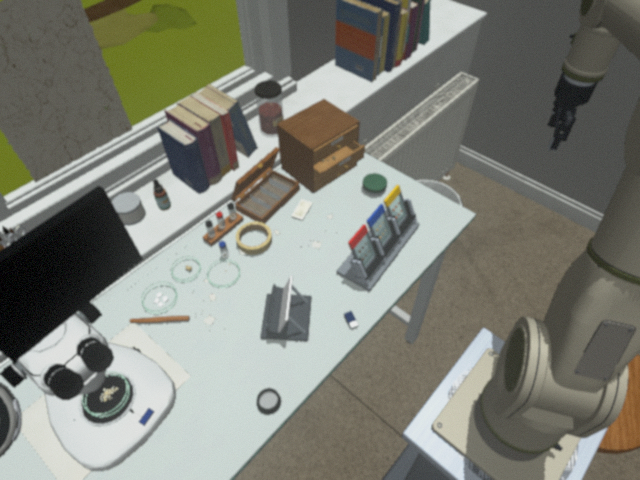

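View pics/top0.png

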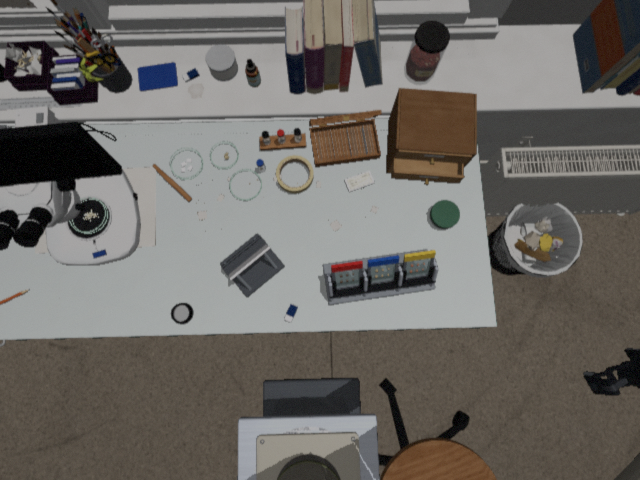

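Red sits in the left slot (top ≈(347,267)), the easel is at ≈(252,265) in the top view. Next I enlarge both areas.

Run:
```python
import cv2,numpy as np
t=cv2.imread("pics/top0.png");s=cv2.imread("pics/scene0.png")
def g(im,x,y,w,h,k,st=10):
    c=cv2.resize(im[y:y+h,x:x+w],None,fx=k,fy=k,interpolation=cv2.INTER_CUBIC)
    for i in range(-x%st,w,st):
        cv2.line(c,(i*k,0),(i*k,4),(0,0,255),1); cv2.putText(c,str(x+i),(i*k-8,14),0,.33,(0,0,255),1)
    for j in range(-y%st,h,st):
        cv2.line(c,(0,j*k),(4,j*k),(0,0,255),1); cv2.putText(c,str(y+j),(5,j*k+3),0,.33,(0,0,255),1)
    return c
cv2.imwrite("pics/c1.png",np.hstack([g(t,218,230,70,70,6),g(t,320,245,62,70,6)]))
cv2.imwrite("pics/c2.png",np.hstack([g(s,255,270,62,75,6),g(s,333,215,70,75,6)]))
```

```text
(no output)
```

View pics/c1.png

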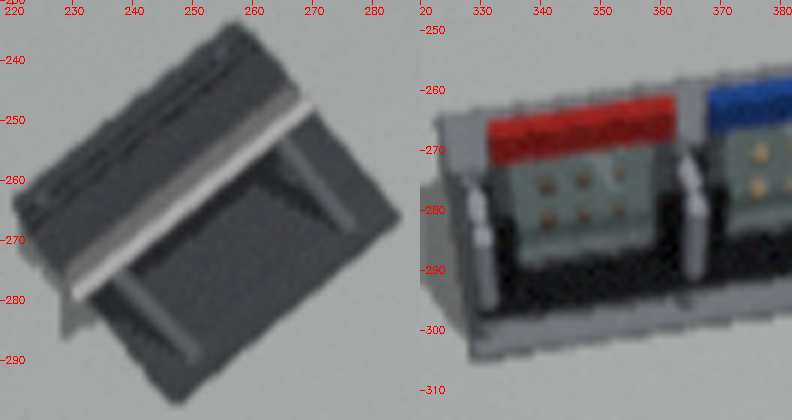

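View pics/c2.png

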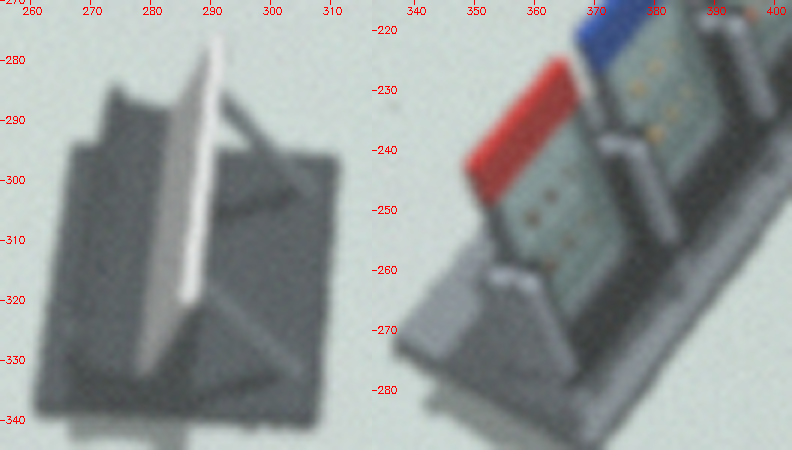

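Top view shows easel foot corners, backrest edge and red bar corners clearly; the scene view shows the same. Ledge appears to be on the upper-left side in the top view; I'll triangulate to confirm.

```bash
cat > h.py <<'E'
import numpy as np
from workcell import manip
C={n:manip.calibration(n) for n in("scene","top")}
def ray(n,p):
    c=C[n];T=c["world_from_camera"];d=np.array([(p[0]-c["cx"])/c["fx"],-(p[1]-c["cy"])/c["fy"],-1.])
    d=T[:3,:3]@d;return T[:3,3],d/np.linalg.norm(d)
def proj(n,P):
    c=C[n];T=c["world_from_camera"];q=(np.atleast_2d(P)-T[:3,3])@T[:3,:3]
    return np.c_[c["cx"]-c["fx"]*q[:,0]/q[:,2],c["cy"]+c["fy"]*q[:,1]/q[:,2]]
def tri(s,t):
    A=np.zeros((3,3));b=np.zeros(3);R=[ray("scene",s),ray("top",t)]
    for o,d in R: M=np.eye(3)-np.outer(d,d);A+=M;b+=M@o
    P=np.linalg.solve(A,b);return P,max(np.linalg.norm(np.cross(P-o,d)) for o,d in R)
E
python3 - <<'E'
from h import *
np.set_printoptions(precision=4,suppress=True)
for n,s,t in [("A",(267,294),(257,233.5)),("B",(261,339),(221,264)),("C",(308,341),(247,297)),("D",(311,296),(284,266)),
 ("bt-right",(290.5,277),(269.5,247.5)),("bt-left",(286.5,320),(231,279.5)),
 ("redTL",(349,243),(331.3,266)),("redTR",(364.5,224.5),(362.3,261)),("redBL",(352,249.5),(333,272.5)),
 ("redBR",(367.5,231.5),(362.5,267))]:
    P,e=tri(s,t);print(n,P,"err",round(e,4))
E
```

```text
A [0.5823 0.1155 0.0061] err 0.0017
B [ 0.5094  0.2054 -0.0028] err 0.0019
C [0.4253 0.1392 0.0014] err 0.0006
D [0.4986 0.0487 0.0067] err 0.0013
bt-right [0.5323 0.0771 0.0853] err 0.0025
bt-left [0.4601 0.1638 0.0878] err 0.002
redTL [ 0.479  -0.0634  0.124 ] err 0.0007
redTR [ 0.4882 -0.1324  0.1231] err 0.0004
redBL [ 0.4687 -0.0665  0.1046] err 0.0027
redBR [ 0.478  -0.134   0.1035] err 0.0009
```

```bash
cat >> h.py <<'E'
from scipy.optimize import least_squares
FOOT={"A":((267,294),(257,233.5)),"B":((261,339),(221,264)),"C":((308,341),(247,297)),"D":((311,296),(284,266))}
BT=[((290.5,277),(269.5,247.5)),((286.5,320),(231,279.5))]
def Rz(a):return np.array([[np.cos(a),-np.sin(a),0],[np.sin(a),np.cos(a),0],[0,0,1]])
def e2w(p,P):return np.atleast_2d(P)@Rz(p[2]).T+[p[0],p[1],0]
def fit(front=1):
    yaw0=-2.47 if front>0 else 0.67
    names="ABCD" if front>0 else "CDAB"   # (-x,-y?) order: front edge +... y axis from rotation
    def res(p):
        f=e2w(p,[[-.043,-.06,p[3]],[-.043,.06,p[3]],[.067,.06,p[3]],[.067,-.06,p[3]]])
        r=[]
        # with front>0: y_e = Rz@y ; -y end vs +y end assigned by nearest
        for v,i in (("scene",0),("top",1)):
            q=proj(v,f);o=np.array([FOOT[k][i] for k in "ABCD"],float)
            d=((q[:,None]-o[None])**2).sum(2);r+=list((q-o[d.argmin(1)]).ravel())
        return np.array(r)
    s=least_squares(res,[.513 if front>0 else .494,.134 if front>0 else .12,yaw0,.004]);return s.x,np.sqrt((s.fun**2).mean())
E
python3 - <<'E'
from h import *
import cv2
np.set_printoptions(precision=4,suppress=True)
out=[]
for f in (1,-1):
    p,r=fit(f);print(f,p,r)
    R=Rz(p[2]);
    for b in BT:
        P=tri(*b)[0];print(" backrest top in easel frame",(P-[p[0],p[1],0])@R)
    if f>0:
        bt=np.mean([(tri(*b)[0]-[p[0],p[1],0])@R for b in BT],0)
        sx=0.0
        u=np.array([np.sin(.349),0,np.cos(.349)]);v=np.array([-np.cos(.349),0,np.sin(.349)])
        zt=.095-.06*np.cos(.349)
        for n,x,y,w,h,k in (("top",218,230,70,70,6),("scene",255,270,62,75,6)):
            im=cv2.imread(f"pics/{n}0.png")[y:y+h,x:x+w];im=cv2.resize(im,None,fx=k,fy=k,interpolation=cv2.INTER_CUBIC)
            for s0,col in ((0.,(0,0,255)),(-.004,(0,255,0))):
                s=np.array([s0,0,zt]);b=s-.004*v
                for a,c in ((b,.058),(b+.06*u,.058),(b+.021*v,.06),(b+.021*v+.008*u,.06)):
                    q=((proj(n,e2w(p,[a+[0,-c,0],a+[0,c,0]]))-[x,y]+.5)*k).astype(int)
                    cv2.line(im,tuple(map(int,q[0])),tuple(map(int,q[1])),col,1)
            out.append(cv2.copyMakeBorder(im,0,450-im.shape[0],0,0,0))
cv2.imwrite("pics/ov.png",np.hstack(out))
E
```

```text
1 [ 0.5138  0.1344 -2.4585  0.0012] 0.7883082036703137
 backrest top in easel frame [0.0218 0.0561 0.0853]
 backrest top in easel frame [ 0.0231 -0.0567  0.0878]
-1 [0.4952 0.1193 0.6831 0.0012] 0.7883082036703085
 backrest top in easel frame [ 0.0022 -0.0561  0.0853]
 backrest top in easel frame [0.0009 0.0567 0.0878]
```

View pics/ov.png

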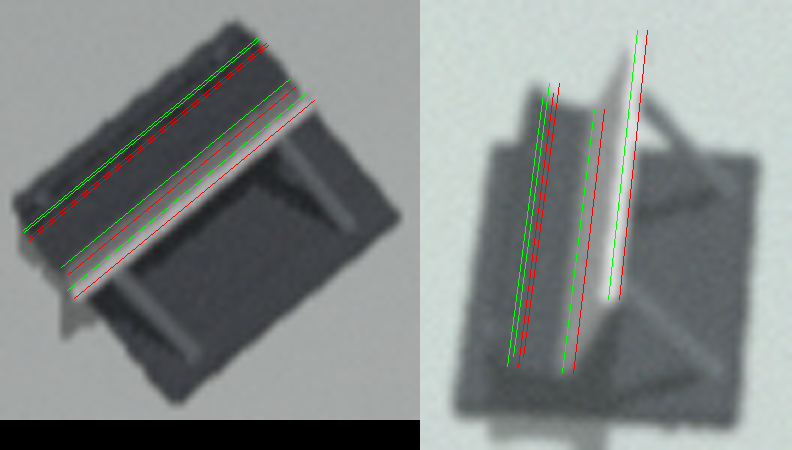

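The overlay confirms it: the ledge and lip lie on the side facing away and to the left (the lip at crop ≈(25,230)-(260,40), top view), and the seat is a few mm further toward the lip than the red model. Now I compute the pregrasp.

```bash
cat >> h.py <<'E'
from scipy.spatial.transform import Rotation as Ro
YR=.125;TOP=np.array([.480,-.0984,.1255])
xr=np.array([np.cos(YR),np.sin(YR),0]);Z=np.array([0,0,1.])
def tool(lean_dir,ang,ysign):  # panel leans toward lean_dir by ang; tool z=-pz, tool y=ysign*xp
    pz=np.sin(ang)*lean_dir+np.cos(ang)*Z; xp=np.cos(ang)*lean_dir-np.sin(ang)*Z
    y=ysign*xp; return pz,xp,np.c_[np.cross(y,-pz),y,-pz]
PZ,XP,RG=tool(xr,np.radians(25),1)
PE=(.5138,.1344,-2.4585); xe=np.array([np.cos(PE[2]),np.sin(PE[2]),0])
SEAT=np.array([PE[0],PE[1],.038])-.006*xe
EZ,EX,REA=tool(xe,np.radians(20),-1)
def rel(p,R):
    o=manip.get_obs();Rc=Ro.from_quat(o["ee_rot"])
    print("rows:",np.round((Rc.inv()*Ro.from_matrix(R)).as_rotvec(),3),np.round(Rc.inv().apply(p-o["position"]),4),"t",o["clock"],"j",np.round(o["joint_pos"],2))
E
python3 -c "
from h import *
print(SEAT,EZ,PZ)
rel(TOP+.15*PZ,RG)"
python3 jog.py '0 0 -0.3 0.1 -0.06 -0.06 1; 0.376 -0.275 -1.236 0.453 -0.3121 -0.0305 1; 0.376 -0.275 -1.236 0.453 -0.3121 -0.0305 1; 0.376 -0.275 -1.236 0.453 -0.3121 -0.0305 1; 0.376 -0.275 -1.236 0.453 -0.3121 -0.0305 1; 0.376 -0.275 -1.236 0.453 -0.3121 -0.0305 1; 0.376 -0.275 -1.236 0.453 -0.3121 -0.0305 1; 0.376 -0.275 -1.236 0.453 -0.3121 -0.0305 1; 0.376 -0.275 -1.236 0.453 -0.3121 -0.0305 1; 0.376 -0.275 -1.236 0.453 -0.3121 -0.0305 1; 0.376 -0.275 -1.236 0.453 -0.3121 -0.0305 1; 0.376 -0.275 -1.236 0.453 -0.3121 -0.0305 1; 0.376 -0.275 -1.236 0.453 -0.3121 -0.0305 1; 0.376 -0.275 -1.236 0.453 -0.3121 -0.0305 1; 0.376 -0.275 -1.236 0.453 -0.3121 -0.0305 1; 0.376 -0.275 -1.236 0.453 -0.3121 -0.0305 1' 40
python3 -c "
from h import *
rel(TOP+.15*PZ,RG);rel(TOP-.031*PZ,RG)"
```

```text
clock: 2.1
position: [0.543, -0.0909, 0.2618]
ee_rot: [0.646, 0.732, -0.163, -0.143]
ft_force: [0.2, -0.1, -0.1]
grip_width: 0.998
grasp_force: 0.0
rows: [ 0.     0.001 -0.   ] [0.0004 0.0001 0.0004] t 2.1 j [ 0.37  0.53 -0.51  1.24  0.26  1.87  0.02]
rows: [ 0.     0.001 -0.   ] [0.0006 0.     0.1814] t 2.1 j [ 0.37  0.53 -0.51  1.24  0.26  1.87  0.02]
```

```bash
python3 jog.py '0 0 0 0 0 0.05 1;0 0 0 0 0 0.10 1;0 0 0 0 0 0.13 1;0 0 0 0 0 0.15 1;0 0 0 0 0 0.165 1;0 0 0 0 0 0.18 1;0 0 0 0 0 0.18 1;0 0 0 0 0 0.18 1'
python3 - <<'E'
from h import *
import cv2
rel(TOP-.031*PZ,RG)
a=manip.camera("scene")[190:300,320:440];b=manip.camera("top")[210:310,310:430]
f=lambda c:cv2.resize(c,(400,int(400*c.shape[0]/c.shape[1])),interpolation=cv2.INTER_CUBIC)
a,b=f(a),f(b);h=max(len(a),len(b));P=lambda c:cv2.copyMakeBorder(c,0,h-len(c),0,0,0)
cv2.imwrite("pics/g1.png",np.hstack([P(a),P(b)]))
E
```

```text
clock: 3.1
position: [0.4682, -0.1005, 0.0992]
ee_rot: [0.646, 0.732, -0.162, -0.142]
ft_force: [-0.3, -0.3, 0.6]
grip_width: 1.003
grasp_force: 0.0
rows: [ 0.001  0.001 -0.   ] [ 0.0006 -0.0003  0.0021] t 3.1 j [ 0.45  0.5  -0.51  1.64  0.27  1.51 -0.01]
```

View pics/g1.png

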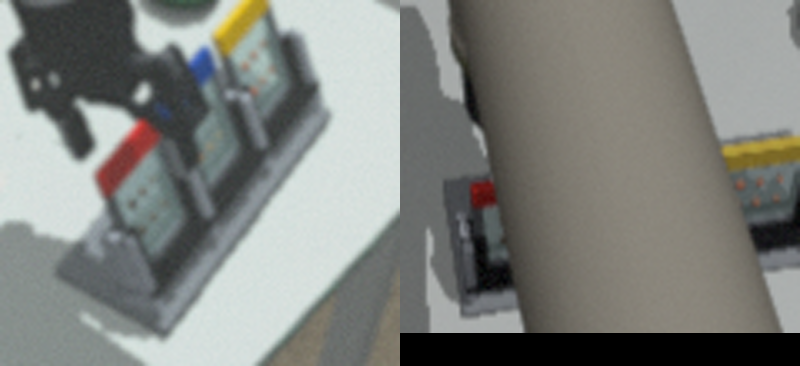

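The fingers straddle the red panel (its bar at crop ≈(128,160)), with nothing touching. I'll close now.

```bash
python3 jog.py '0 0 0 0 0 0 0.5;0 0 0 0 0 0 0.3;0 0 0 0 0 0 0.2;0 0 0 0 0 0 0.1;0 0 0 0 0 0 0;0 0 0 0 0 0 0;0 0 0 0 0 0 0;0 0 0 0 0 0 0' 40
```

```text
clock: 4.2
position: [0.4679, -0.1005, 0.0986]
ee_rot: [0.646, 0.732, -0.162, -0.142]
ft_force: [3.8, -0.2, -3.8]
grip_width: 0.086
grasp_force: 41.5
```

```bash
python3 jog.py '0 0 0 0 0.001 -0.003 0;0 0 0 0 0.001 -0.015 0;0 0 0 0 0.001 -0.03 0;0 0 0 0 0.001 -0.045 0;0 0 0 0 0.001 -0.06 0;0 0 0 0 0.001 -0.08 0;0 0 0 0 0.001 -0.1 0;0 0 0 0 0.001 -0.12 0;0 0 0 0 0.001 -0.14 0;0 0 0 0 0.001 -0.14 0;0 0 0 0 0.001 -0.14 0'
python3 - <<'E'
from h import *
import cv2
a=manip.camera("scene")[140:300,290:450];cv2.imwrite("pics/g2.png",cv2.resize(a,(560,560),interpolation=cv2.INTER_CUBIC))
E
```

```text
clock: 5.58
position: [0.5268, -0.0929, 0.2246]
ee_rot: [0.646, 0.732, -0.163, -0.143]
ft_force: [-0.8, -0.3, -1.6]
grip_width: 0.089
grasp_force: 41.9
```

View pics/g2.png

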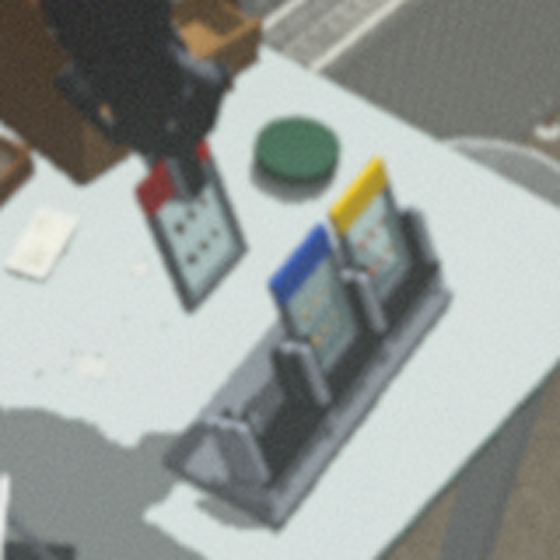

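The red panel is clear of the rack and hangs straight (foot at crop ≈(190,305)); blue and yellow stayed in place. Now I compute the transit.

```bash
python3 -c "
from h import *
P=SEAT+EZ*(.069)-.006*EX
rel(P+.16*EZ,REA);rel(P+.1*EZ,REA)"
```

```text
rows: [-0.766 -0.024 -0.572] [ 0.1918 -0.0502 -0.0108] t 5.625 j [ 0.4   0.51 -0.51  1.34  0.25  1.79  0.01]
rows: [-0.766 -0.024 -0.572] [ 0.2028 -0.0105  0.0329] t 5.625 j [ 0.4   0.51 -0.51  1.34  0.25  1.79  0.01]
```

```bash
python3 jog.py '-0.1 0 -0.07 0.02 0 -0.04 0;-0.2 0 -0.15 0.05 -0.01 -0.05 0;-0.32 -0.01 -0.24 0.09 -0.02 -0.05 0;-0.45 -0.015 -0.34 0.13 -0.03 -0.04 0;-0.58 -0.02 -0.44 0.16 -0.04 -0.03 0;-0.7 -0.024 -0.53 0.185 -0.05 -0.015 0;-0.766 -0.024 -0.572 0.1918 -0.0502 -0.0108 0;-0.766 -0.024 -0.572 0.1918 -0.0502 -0.0108 0;-0.766 -0.024 -0.572 0.1918 -0.0502 -0.0108 0;-0.766 -0.024 -0.572 0.1918 -0.0502 -0.0108 0;-0.766 -0.024 -0.572 0.1918 -0.0502 -0.0108 0'
python3 - <<'E'
from h import *
import cv2
P=SEAT+EZ*(.069)-.006*EX
rel(P+.16*EZ,REA);rel(P,REA)
E
```

```text
clock: 7.0
position: [0.4629, 0.0925, 0.2558]
ee_rot: [0.423, 0.889, 0.157, 0.075]
ft_force: [0.2, -0.1, -0.3]
grip_width: 0.089
grasp_force: 41.7
rows: [ 0.001 -0.     0.   ] [ 0.0004 -0.0009  0.0003] t 7.0 j [ 0.57 -0.25 -0.62  2.02 -0.4   1.07  0.78]
rows: [ 0.001 -0.     0.   ] [ 0.0003 -0.001   0.1603] t 7.0 j [ 0.57 -0.25 -0.62  2.02 -0.4   1.07  0.78]
```

```bash
python3 jog.py '0 0 0 0 -0.001 0.03 0;0 0 0 0 -0.001 0.06 0;0 0 0 0 -0.001 0.09 0;0 0 0 0 -0.001 0.11 0;0 0 0 0 -0.001 0.125 0;0 0 0 0 -0.001 0.125 0;0 0 0 0 -0.001 0.125 0'
python3 - <<'E'
from h import *
import cv2
P=SEAT+EZ*(.069)-.006*EX
rel(P,REA)
o=manip.get_obs();R=Ro.from_quat(o["ee_rot"]).as_matrix()
f=o["position"]+.069*R[:,2]
out=[]
for n,x,y,w,h in (("scene",235,215,100,130),("top",205,215,100,100)):
    im=manip.camera(n);c=cv2.resize(im[y:y+h,x:x+w],None,fx=4,fy=4,interpolation=cv2.INTER_CUBIC)
    for s in (-1,1):
        q=(proj(n,f+s*.035*R[:,0])[0]-[x,y]+.5)*4;cv2.drawMarker(c,tuple(map(int,q)),(0,0,255),0,10)
    q=(proj(n,SEAT)[0]-[x,y]+.5)*4;cv2.drawMarker(c,tuple(map(int,q)),(0,255,0),0,10)
    out.append(cv2.copyMakeBorder(c,0,520-len(c),0,0,0))
cv2.imwrite("pics/p1.png",np.hstack(out))
E
```

```text
clock: 7.88
position: [0.4954, 0.1188, 0.1387]
ee_rot: [0.423, 0.889, 0.157, 0.075]
ft_force: [0.9, 0.5, -0.9]
grip_width: 0.087
grasp_force: 41.8
rows: [0.002 0.001 0.001] [ 0.0005 -0.0002  0.0359] t 7.875 j [ 0.54 -0.01 -0.75  2.11 -0.25  0.75  0.64]
```

View pics/p1.png

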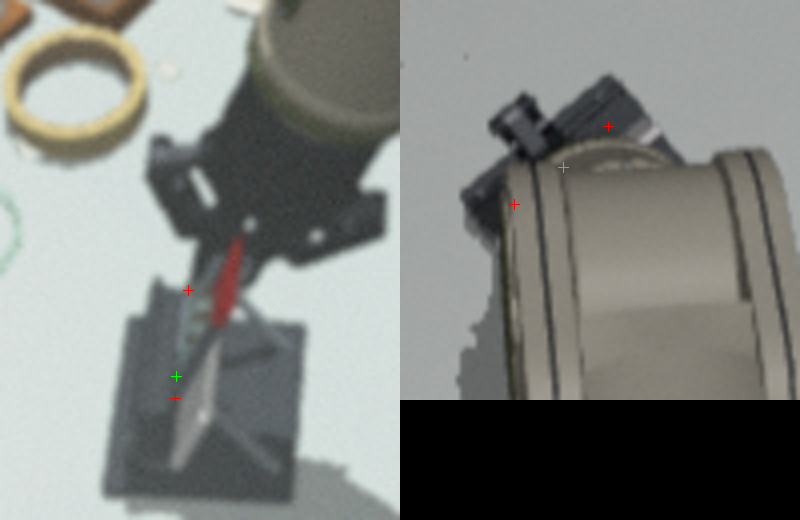

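The panel hangs in front of the backrest, parallel to it and centred (foot near the red markers, (188,290) and (175,398) in the crop). Next I lower it slowly.

```bash
python3 jog.py '0 0 0 0 0 0.01 0;0 0 0 0 0 0.02 0;0 0 0 0 0 0.026 0;0 0 0 0 0 0.03 0;0 0 0 0 0 0.03 0;0 0 0 0 0 0.03 0'
```

```text
clock: 8.72
position: [0.5032, 0.1253, 0.1101]
ee_rot: [0.423, 0.889, 0.157, 0.075]
ft_force: [-0.1, -0.6, -0.5]
grip_width: 0.085
grasp_force: 41.9
```

```bash
python3 jog.py '0 0 0 0 0 0.002 0;0 0 0 0 0 0.004 0;0 0 0 0 0 0.004 0'; python3 -c "
from h import *
rel(SEAT+EZ*.069-.006*EX,REA)"
```

```text
clock: 9.1
position: [0.5042, 0.1262, 0.106]
ee_rot: [0.423, 0.889, 0.157, 0.075]
ft_force: [0.4, -0.0, -1.8]
grip_width: 0.083
grasp_force: 41.9
rows: [0.001 0.    0.001] [0.0003 0.0003 0.0013] t 9.1 j [ 0.52  0.07 -0.76  2.12 -0.16  0.66  0.56]
```

```bash
python3 jog.py '0 0 0 0 0 0.001 0;0 0 0 0 0 0.002 0;0 0 0 0 0 0.002 0'
```

```text
clock: 9.48
position: [0.5047, 0.1266, 0.1042]
ee_rot: [0.423, 0.889, 0.157, 0.075]
ft_force: [-0.1, 0.3, -1.2]
grip_width: 0.085
grasp_force: 41.9
```

```bash
python3 jog.py '0 0 0 0 0 0.001 0;0 0 0 0 0 0.002 0;0 0 0 0 0 0.002 0'
```

```text
clock: 9.85
position: [0.5055, 0.1272, 0.103]
ee_rot: [0.422, 0.889, 0.157, 0.075]
ft_force: [-6.0, -1.6, 8.6]
grip_width: 0.085
grasp_force: 43.7
```

```bash
python3 jog.py '0 0 0 0 0 -0.001 0;0 0 0 0 -0.002 -0.001 0;0 0 0 0 -0.003 -0.001 0;0 0 0 0 -0.003 -0.001 0'
python3 - <<'E'
from h import *
import cv2
a=manip.camera("scene")[230:350,240:330];cv2.imwrite("pics/p2.png",cv2.resize(a,None,fx=5,fy=5,interpolation=cv2.INTER_CUBIC))
E
```

```text
clock: 10.35
position: [0.5027, 0.1249, 0.1022]
ee_rot: [0.423, 0.889, 0.157, 0.075]
ft_force: [0.2, -0.6, -1.1]
grip_width: 0.086
grasp_force: 41.9
```

View pics/p2.png

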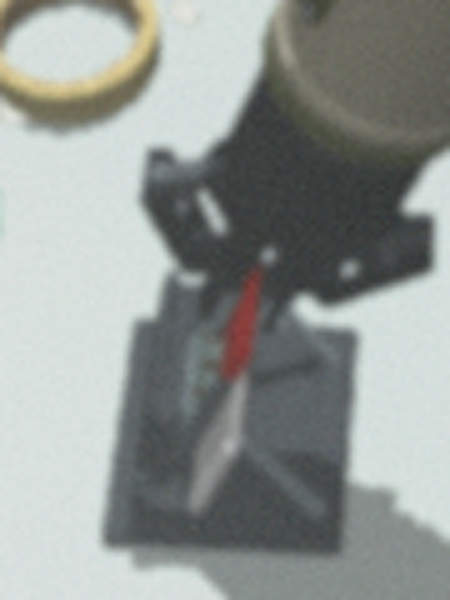

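The panel stands low in front of the backrest, near touching. I'll press gently toward the backrest.

```bash
python3 jog.py '0 0 0 0 -0.001 0 0;0 0 0 0 -0.002 0 0;0 0 0 0 -0.002 0 0'
```

```text
clock: 10.78
position: [0.5013, 0.1237, 0.1016]
ee_rot: [0.423, 0.889, 0.157, 0.075]
ft_force: [-0.5, 0.0, -0.2]
grip_width: 0.088
grasp_force: 41.9
```

```bash
python3 jog.py '0 0 0 0 -0.001 0 0;0 0 0 0 -0.002 0 0;0 0 0 0 -0.002 0 0'
```

```text
clock: 11.15
position: [0.5002, 0.1229, 0.1012]
ee_rot: [0.423, 0.889, 0.158, 0.075]
ft_force: [1.6, 2.1, -1.3]
grip_width: 0.087
grasp_force: 41.8
```

```bash
python3 jog.py '0 0 0 0 0 0.001 0;0 0 0 0 0 0.001 0;0 0 0 0 0 0.001 0'
```

```text
clock: 11.52
position: [0.5005, 0.1231, 0.1006]
ee_rot: [0.422, 0.889, 0.157, 0.075]
ft_force: [-4.4, -0.3, 8.4]
grip_width: 0.086
grasp_force: 43.5
```

```bash
python3 jog.py '0 0 0 0 0 -0.0005 0;0 0 0 0 0 -0.0005 0.12;0 0 0 0 0 -0.0005 0.16;0 0 0 0 0 -0.0005 0.2;0 0 0 0 0 -0.0005 0.25;0 0 0 0 0 -0.0005 0.35;0 0 0 0 0 -0.0005 0.45;0 0 0 0 0 -0.0005 0.5;0 0 0 0 0 -0.0005 0.5' 20
python3 - <<'E'
from h import *
import cv2
a=manip.camera("scene")[230:350,240:330];cv2.imwrite("pics/p3.png",cv2.resize(a,None,fx=5,fy=5,interpolation=cv2.INTER_CUBIC))
E
```

```text
clock: 12.65
position: [0.5001, 0.1227, 0.1005]
ee_rot: [0.423, 0.889, 0.157, 0.075]
ft_force: [-0.5, 0.8, -0.2]
grip_width: 0.498
grasp_force: 0.0
```

View pics/p3.png

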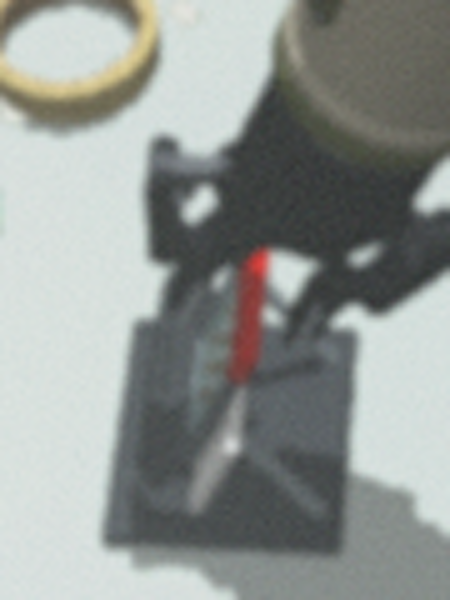

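The panel leans on the backrest, with the fingers clear of it (red bar at crop (240,383)-(262,250)). I'll retreat.

```bash
python3 jog.py '0 0 0 0 0 -0.01 0.5;0 0 0 0 0 -0.03 0.5;0 0 0 0 0 -0.06 0.5;0 0 0 0 0 -0.1 0.5;0 0 0 0 0 -0.14 0.5;0 0 0 -0.05 0 -0.18 0.5;0 0 0 -0.11 0 -0.2 0.5;0 0 0 -0.17 0 -0.22 0.5;0 0 0 -0.23 0 -0.22 0.5;0 0 0 -0.29 0 -0.22 0.5;0 0 0 -0.29 0 -0.22 0.5;0 0 0 -0.29 0 -0.22 0.5'
python3 - <<'E'
from h import *
import cv2
np.set_printoptions(precision=4,suppress=True)
ye=np.array([-xe[1],xe[0],0])
def red(n):
    im=manip.camera(n).astype(int);b,g,r=im[...,0],im[...,1],im[...,2]
    m=((r-g>50)&(r-b>50)).astype(np.uint8)
    x0,x1,y0,y1=(240,330,220,350) if n=="scene" else (200,300,215,310)
    w=np.zeros_like(m);w[y0:y1,x0:x1]=m[y0:y1,x0:x1]
    ys,xs=np.nonzero(w);return cv2.minAreaRect(np.c_[xs,ys].astype(np.float32)),len(xs),np.array([xs.mean(),ys.mean()]) if len(xs) else None
r={n:red(n) for n in("scene","top")}
for n in r:
    print(n,r[n])
    if r[n][1]:print(cv2.boxPoints(r[n][0]))
    for d in(0,-.01,.01):
        f=SEAT+d*ye
        print(d,proj(n,[f+s*.035*ye+k*EZ-.004*EX*0+e*EX for k,e,s in((.1,.004,-1),(.1,.004,1),(.078,-.004,-1),(.078,-.004,1))]).ravel())
P,e=tri(r["scene"][2],r["top"][2]);q=P-SEAT
print("centroid in seat frame",q@xe,q@ye,q[2],e)
E
```

```text
clock: 14.2
position: [0.6244, -0.149, 0.3077]
ee_rot: [0.422, 0.89, 0.158, 0.075]
ft_force: [0.2, 0.5, -0.1]
grip_width: 0.5
grasp_force: 0.0
scene (((290.13525390625, 289.5123291015625), (5.251072883605957, 29.424114227294922), 5.194429397583008), 142, array([290.169 , 289.6056]))
[[286.1885 303.9263]
 [288.8525 274.623 ]
 [294.082  275.0984]
 [291.418  304.4017]]
0 [291.3519 301.1259 294.1885 273.6787 284.7794 305.3062 287.859  278.0629]
-0.01 [290.9254 305.2526 293.7985 277.4523 284.3167 309.3993 287.4354 281.8105]
0.01 [291.7728 297.0526 294.5737 269.9519 285.2361 301.2654 288.2774 274.361 ]
top (((248.29269409179688, 262.8658447265625), (4.529038429260254, 31.859447479248047), 51.34019088745117), 146, array([248.1575, 262.9315]))
[[234.439  271.0488]
 [259.3171 251.1463]
 [262.1464 254.6829]
 [237.2683 274.5854]]
0 [237.3332 273.1677 262.3246 252.5041 234.4555 269.0306 258.9969 248.8032]
-0.01 [233.7216 276.1539 258.7852 255.4306 230.9097 271.9531 255.5206 251.6684]
0.01 [240.9344 270.1902 265.8539 249.586  237.9912 266.1164 262.4634 245.946 ]
centroid in seat frame 0.03333856304210097 -0.003037885643125642 0.08659270924213283 0.0011525495323422474
```

```bash
python3 -c "
from workcell import manip
print(manip.hand_in())"
```

```text
the job is handed in; nothing more can be done
None
```

I handed the job in at about 14 s: the red panel is on the easel ledge, leaning on the backrest with the red bar up, about 3 mm off centre by my camera measurement. The blue and yellow panels were still in place when last viewed after the lift, no contact with the loose items showed, and I got no verdict back.

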